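Start up the airbrush bench

ROBOT

A 6-joint arm with a two-finger parallel gripper is mounted at the origin on the work surface. World frame = base frame: x ahead of the robot, y to its left, z up, the work surface at z = 0. Lengths are in m, angles in rad, forces in N, time in s.
With the tool pointing down it reaches from about 0.325 to 1 m from the base axis. Payload 5.1 kg.
Tool frame: the origin (TCP) lies at the very end of the fingers, on their centre line; the grasp point (between the pads) lies r.grasp_offset behind it (r.grasp_offset is the distance from the TCP to the grasp point, in m); z points along the fingers, y is the direction in which the jaws open and shut (so a half turn about z gives the same grasp; the last joint's range is limited). The gripper opens to 85 mm and grips with 20 to 120 N. Pads are 22 mm wide; open, the fingers measure 114 mm over their backs; the gripper's body (76 mm by 85 mm) begins 54 mm behind the grasp point. The pads swing forward as they close: fully open they stand 13 mm farther back than shut.
Start: joints at [1.206, 0.124, 1.65, -0, 1.367, -0.083], TCP at [0.181, 0.624, 0.231] pointing down, gripper open.
Joint ranges: [-2.61, 2.61], [-1.02, 2.33], [0.03, 2.71], [-1.35, 4.49], [0.32, 2.68], [-2.91, 2.91]. Speed limits (rad/s): [2.57, 2.57, 3.14, 3.14, 3.14, 3.14].

INTERFACE

Orientations are given as a rotation vector (axis times angle).
In Python, from workcell import sensors, optics, r, finder gives the robot as it stands.
- The arm moves only by the tool move_arm, never from a script. Its argument "commands" is a list of rows, each a list of 3 entries, a list of its own where there are three numbers: the shift along the tool's x, y, z in cm, then the turn, a rotation vector about the tool's x, y, z in rad, then the closure, from -1 (fully open) to 1 (shut). In form: [[[tx, ty, tz], [ax, ay, az], fingers], ...]. A call has 1 to 12 rows; each row shifts and turns the pose as measured when the row begins, along the tool's axes as they then stand; what a row does not reach is not made up. A row lasts 1/12 s, in which the tool goes at most 41.7 mm and 7.16 degrees, less where a joint would pass 70% of its speed; a pose out of reach is approached as far as the arm can. A call is refused whole if a number of a shift passes 4.17 or a number of a turn 0.125, either way. A call with a gripper value outside its range is refused whole. The fingers move at their own pace and stop on an object; "squeeze" is the grip in N (left out, the last holds). Time passes only in rows, so rows that do not move let the fingers close. It gives the time, the measured TCP pose, the force and the opening at its end, in the units of the state.
- sensors.sense(): the state, without advancing time (a new reading comes with each control period).
- optics.camera(name): name is "scene" or "top" or "wrist"; returns a dict with "img" (400x640x3 uint8, blue, green, red), "fx", "fy", "cx", "cy" (pixels), "origin" and "attitude" of the camera in the world; the wrist camera has in their place "mount" (4x4, takes a point from camera to tool coordinates, whose origin is the TCP and whose axes are the flange's). Camera axes: x right, y down, z forward; pixel columns grow to the right and rows downward; lengths in m; the calibration is good to about 2 mm. A picture is of the moment at which its call begins: read the wrist's pose just before it. There is no depth.
- r.finish_job(): hands the job in, once; it reports no verdict.
Trained networks look in the newest picture that a camera, given by its name, has taken for a name from the list of things; names that differ only in an ending like _2 or _b are one class to them, and where a whole thing is asked for, a point or a joint stands for the part that bears it (a point fixed in the world has none). Each returns a list of dicts, best first, with "p" (0 to 1); they miss things now and then, are a little off and sometimes report something else, mostly with a low value. They report only what shows in the picture. A call takes as long as a camera call. They do not tell look-alikes from the thing itself.
- finder.recognise(camera, query): "rect" ([left, top, right, bottom] in pixels, round what is visible of it).
- finder.mark_of(camera, query): "uv" ([column, row] in pixels: a listed point, or the origin of a listed thing).
The state is a dict: "t": time; "joints": joint angles; "qd": joint speeds; "tau": joint torques, N m; "tcp_pos": TCP position; "tool_rot": TCP orientation; "ft_force": force on the tool from outside, world axes, zero at the start; "ft_torque": the same for the moment, N m; "width": finger opening in m.
Only numpy, scipy, OpenCV 4.12 (cv2) and the standard library are available. Lean on these libraries where they do the work, as an engineer would, in place of code of your own. Each camera call takes 0.05 s, during which the arm holds its last target.

TASK

Get the airbrush bench ready with the closed fingertips: push the wide rocker of the switch box fully over to start the extraction fan, then press the plunger on top of the compressor all the way down, then hold the button on top of the moisture trap fully down for at least two seconds and let it come up again. Keep to that order, leave the narrow lamp rocker alone, and only touch: do not lift, shove or knock over the switch box, the compressor or anything else on the bench.

Things in the scene. Friction and masses are not known exactly. Their poses are not given: they have to be found in the camera images.
- switch_box: Loose grey switch box, 0.9 kg, 100 (x) x 150 (y) x 46 mm; origin at the centre of its underside, z up. On its top two black rockers pivot about its y axis direction at x = 0, 54 mm above the bench: the wide fan rocker (44 mm wide, 64 long) at y = +35 mm, the narrow lamp rocker (22 wide, 64 long) at y = -38 mm. Both start with the -x half sticking up (its end 68 mm above the bench).
- fan_rocker (a joint): Wide fan rocker, radians: 0 = off (-x half up), 0.36 = fully over, when its -x half lies level with its face 57 mm above the bench and the +x half sticks up. It needs about 3 to 5 N downwards on the raised half and stays where it is left.
- fan_rocker_press (a point): Point on the top face of the raised -x half of the wide fan rocker, mid-width, 20 mm from the pivot; it moves with the rocker (about 64 mm above the bench when off, 57 mm when fully over).
- lamp_rocker (a joint): Narrow lamp rocker, radians, as the fan rocker; starts near 0 (off) and is to be left alone.
- compressor: Loose compact compressor, 1.4 kg, grey case 150 (x) x 110 (y) mm, its top 110 mm above the bench; origin at the centre of its underside, z up. The start plunger stands on top at x = -25 mm, y = 0, in a flat collar 48 mm across, 116 mm up. A low carrying handle along y, 80 mm long, at x = +55 mm, rises to 137 mm.
- start_plunger (a joint): Compressor plunger, metres pressed down: starts near 0 (up), 0.009 = all the way down. It takes about 4 N and then stays down where it is left.
- start_top (a point): Centre of the flat top of the compressor's plunger, a plain steel disc 34 mm across; it moves with it (about 128 mm above the bench when up, 119 mm when down).
- moisture_trap: Moisture trap (clear bowl under a square metal head) on a stand screwed to the bench, base 90 x 90 mm, head 62 x 62 mm with its top at 142 mm and a collar 37 mm across to 146 mm; origin at the centre of the underside, z up. The purge button is at the centre of the head's top.
- purge_button (a joint): Purge button of the moisture trap, metres pressed down: 0 = up, 0.007 = fully down. A spring pushes it back: 1.2 N at the start to 5.4 N fully down.
- purge_top (a point): Centre of the flat top of the purge button, a plain black disc 26 mm across; it moves with it (157 mm above the bench when up, 150 mm when fully down).
- paint_bottle: Loose paint bottle, 38 mm across, 105 mm tall, standing; origin at the centre of its underside. Bystander.
- paint_jar: Loose paint jar, 40 mm across, 55 mm tall, standing; origin at the centre of its underside. Bystander.
- fin0: Loose flat dark fin, 55 x 42 x 6 mm; origin at the centre of its underside. Bystander.
- fin1: Another such fin. Bystander.
- fin2: Another such fin. Bystander.
- spatula: Loose small spatula 150 mm long, lying flat; origin at the centre of its underside. Bystander.
- mixing_cup: Loose plastic cup, 60 mm across, 60 mm tall, standing; origin at the centre of its underside. Bystander.
Not all that is in view belongs to the job. What is shaped like the switch_box but blue or red is not meant.

How it is judged:
On the way, in this order (a step that is already met when the one before it is completed fails the run):
1. the wide fan rocker is fully over (value of joint fan_rocker above 0.31 rad), for 0.2 s.
2. the compressor's plunger is all the way down (value of joint start_plunger above 0.007 m), for 0.2 s.
3. the purge button is held down for two seconds (1.8 s counted) (value of joint purge_button above 0.005 m), for 1.8 s.
At the end, for the whole second after the job is handed in: Fan rocker over (past 0.31 of 0.36 rad), plunger down (past 7 of 9 mm), purge button up (within 1.5 mm), lamp rocker below 0.12 rad; switch box and compressor upright and at rest; they and the bystanders within 25 mm of their starts, cups and bottles upright (value of joint fan_rocker above 0.31 rad and value of joint start_plunger above 0.007 m and value of joint purge_button below 0.0015 m and value of joint lamp_rocker below 0.12 rad and angle between each of compressor, switch_box's own z axis and vertical below 0.1 rad and linear speed of each of compressor, switch_box below 0.02 m/s and distance of each of switch_box, compressor, paint_bottle, paint_jar, fin0, fin1, fin2, spatula, mixing_cup from where it was at the start of the episode below 0.025 m and angle between each of paint_bottle, paint_jar, mixing_cup's own z axis and vertical below 0.2 rad); the robot touches nothing.
It fails at once if the compressor's plunger is pressed before the fan rocker is over (value of joint fan_rocker below 0.29 rad and value of joint start_plunger above 0.005 m).
It fails at once if the purge button is pressed before the compressor's plunger is down (value of joint start_plunger below 0.0065 m and value of joint purge_button above 0.003 m).
It fails at once if the lamp rocker is pushed (value of joint lamp_rocker above 0.12 rad).
It fails at once if the switch box or the compressor is lifted, shoved (25 mm) or tipped (distance of any of switch_box, compressor from where it was at the start of the episode above 0.025 m or height (world z) of any of switch_box, compressor above 0.012 m or angle between any of switch_box, compressor's own z axis and vertical above 0.2 rad).
It fails at once if a bystander is lifted, moved by more than 25 mm or knocked over (distance of any of paint_bottle, paint_jar, fin0, fin1, fin2, spatula, mixing_cup from where it was at the start of the episode above 0.025 m or height (world z) of any of paint_bottle, paint_jar, fin0, fin1, fin2, spatula, mixing_cup above 0.012 m or angle between any of paint_bottle, paint_jar, mixing_cup's own z axis and vertical above 0.5 rad).
It also fails if it takes over 61 s, if anything falls off the work surface, if the arm or the gripper's body presses on something with over 40 N, if the wrist force passes 120 N, or if a joint passes its speed limit or range.

## Working session

There is one attempt and no reset: what is moved stays moved. The work goes in short steps, Python scripts to look and compute and a tool call to move; the robot and the scene stay as the last step left them, time stands still between calls to the robot, and variables do not carry over. Pictures are saved under pics/ and viewed, and the job is handed in when it is done.

Besides the shell and the picture viewer there is one more tool, called after "Emit:" by a JSON object that holds its "fn" and its "kwargs". move_arm: Moves the arm, as the interface text tells. Its arguments: {"type":"object","properties":{"commands":{"type":"array"},"squeeze":{"type":"number"}},"required":["commands"]}

```bash
mkdir -p pics; ls; python3 - <<'E'
from workcell import sensors, optics, r, finder
import cv2, numpy as np, json
s=sensors.sense(); print(s)
for c in ["scene","top"]:
    d=optics.camera(c); cv2.imwrite(f"pics/{c}0.png",d["img"]); print(c,d["fx"],d["fy"],d["cx"],d["cy"],d["origin"],d["attitude"])
    for q in ["switch_box","compressor","moisture_trap"]:
        print(q,[(x["p"],x["rect"]) for x in finder.recognise(c,q)[:4]])
    for q in ["switch_box","fan_rocker_press","start_top","purge_top","compressor","moisture_trap","paint_bottle","paint_jar","mixing_cup","spatula"]:
        print(q,[(round(x["p"],2),np.round(x["uv"],1).tolist()) for x in finder.mark_of(c,q)[:4]])
print(sensors.sense()["t"])
E
```

```text
pics
{'t': 0.0, 'joints': array([ 1.20639159e+00,  1.24484849e-01,  1.65167593e+00,  3.63335459e-06,
        1.36751725e+00, -8.26381258e-02]), 'qd': array([ 0.00047961, -0.0006537 , -0.00109959, -0.00100262,  0.00081901,
       -0.00069566]), 'tau': array([ 1.27960753e-03, -4.23612463e+01, -3.65446544e+01,  7.70997644e-05,
        6.88634726e-03,  1.64425028e-06]), 'tcp_pos': array([0.18056474, 0.62377494, 0.230065  ]), 'tool_rot': array([-0.44107081, -3.11000398,  0.0031925 ]), 'ft_force': array([-0.69687865,  0.7437008 ,  0.36196703]), 'ft_torque': array([ 0.07218759, -0.01749781, -0.00684491]), 'width': 0.08562562721737439}
scene 405.2099326546107 405.2099326546107 317.55422225349605 207.2261891395235 [ 1.29514332 -0.25452354  0.64457854] [-1.8646017  -1.23074191  0.64626627]
switch_box [(0.73, [261.1, 229.3, 327.3, 275.5]), (0.68, [441.3, 206.7, 495.3, 249.8]), (0.6, [368.8, 170.8, 426.8, 208.0])]
compressor [(0.55, [142.9, 214.7, 216.4, 303.0])]
moisture_trap [(0.62, [366.6, 176.7, 416.6, 247.6])]
switch_box [(0.8, [469.5, 239.2]), (0.78, [294.6, 259.7]), (0.77, [395.7, 194.3])
[... 702 characters left out ...]
]
compressor [(0.37, [458.3, 207.3, 475.9, 223.9])]
moisture_trap [(0.59, [225.3, 170.8, 270.7, 212.0]), (0.22, [398.6, 212.8, 416.4, 228.6])]
switch_box [(0.84, [189.6, 154.5]), (0.74, [208.7, 253.3]), (0.61, [354.3, 195.9])]
fan_rocker_press [(0.83, [193.0, 135.3]), (0.74, [186.1, 254.5]), (0.6, [341.5, 191.8])]
start_top [(0.68, [468.6, 211.5]), (0.48, [343.9, 195.4]), (0.23, [317.7, 270.8])]
purge_top [(0.65, [244.6, 186.0])]
compressor [(0.91, [453.6, 208.1]), (0.42, [350.7, 270.7])]
moisture_trap [(0.6, [253.4, 194.0])]
paint_bottle [(0.61, [406.8, 222.0]), (0.18, [352.0, 269.9])]
paint_jar [(0.56, [296.9, 224.9])]
mixing_cup [(0.92, [292.5, 133.7])]
spatula [(0.9, [414.3, 268.1])]
1.4
```

View pics/scene0.png

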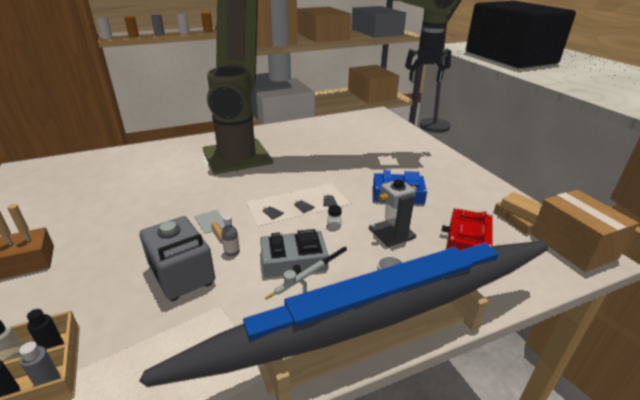

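View pics/top0.png

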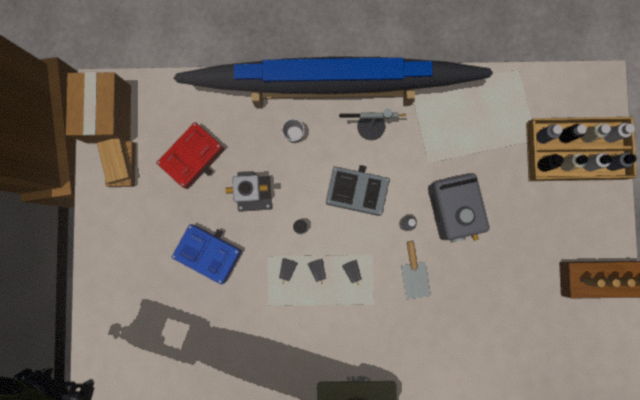

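Candidates shaped like the switch box in the top view are red (190,155), blue (207,253) and grey (357,190). Only the grey one fits the description, and its wide rocker is on the left. I'll confirm that in a crop.

```bash
cat > h.py <<'E'
import numpy as np, cv2
from scipy.spatial.transform import Rotation as R
def ray(d,uv):
    v=np.array([(uv[0]-d["cx"])/d["fx"],(uv[1]-d["cy"])/d["fy"],1.]); return R.from_rotvec(d["attitude"]).as_matrix()@v
def atz(d,uv,z):
    v=ray(d,uv); o=np.array(d["origin"]); return o+v*(z-o[2])/v[2]
def proj(d,P):
    p=(np.atleast_2d(P)-d["origin"])@R.from_rotvec(d["attitude"]).as_matrix()
    return np.c_[d["fx"]*p[:,0]/p[:,2]+d["cx"],d["fy"]*p[:,1]/p[:,2]+d["cy"]]
E
python3 - <<'E'
from workcell import *
from h import *
d=optics.camera("top"); s=optics.camera("scene")
for n,ut,us,z in [("fan",(341.5,191.8),(305.5,231.3),.064),("start",(468.6,211.5),(169.9,226.5),.128),("purge",(244.6,186),(397.9,179.9),.157),("bottle",(406.8,222),(230.5,253.5),0),("jar",(296.9,224.9),(334.8,225.4),0),("comp",(453.6,208.1),(184.4,274.8),0),("box",(354.3,195.9),(294.6,259.7),0)]:
    print(n,atz(d,ut,z).round(4),atz(s,us,z).round(4))
a=cv2.resize(d["img"][150:250,310:510],None,fx=4,fy=4,interpolation=cv2.INTER_CUBIC)
b=cv2.resize(s["img"][160:310,130:430][:, :],None,fx=2.6,fy=2.6,interpolation=cv2.INTER_CUBIC)
cv2.imwrite("pics/ct.png",a);cv2.imwrite("pics/cs.png",b)
E
```

```text
fan [0.5905 0.0318 0.064 ] [0.5827 0.0297 0.064 ]
start [ 0.5318 -0.2732  0.128 ] [ 0.5341 -0.2617  0.128 ]
purge [0.5985 0.2642 0.157 ] [0.5923 0.2677 0.157 ]
bottle [ 0.5134 -0.1423  0.    ] [ 0.5166 -0.1412  0.    ]
jar [0.5098 0.1509 0.    ] [0.5102 0.1435 0.    ]
comp [ 0.5488 -0.268   0.    ] [ 0.5498 -0.2554  0.    ]
box [ 0.5853 -0.0037  0.    ] [ 0.5985 -0.0053  0.    ]
```

View pics/ct.png

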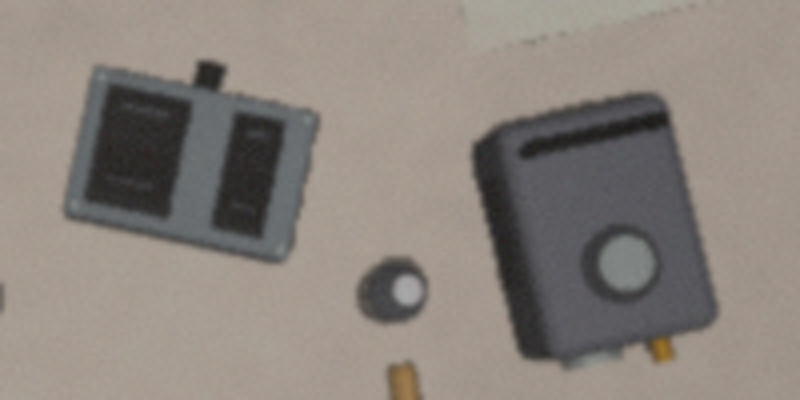

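View pics/cs.png

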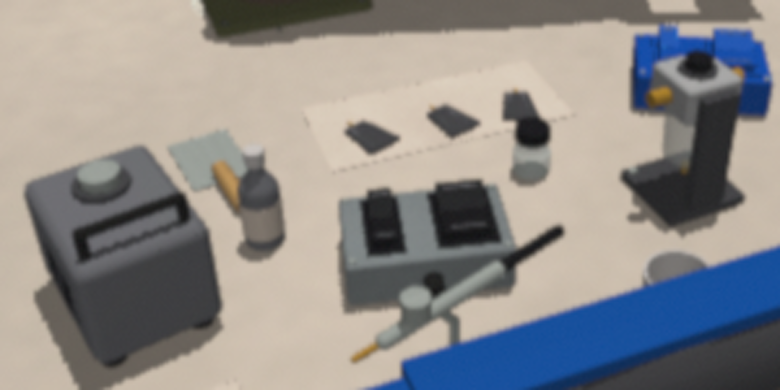

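Confirmed: the grey box has its wide rocker on the +y side and its -x half raised towards the robot. The plunger top is at top-view px (466,216). Next I'll refine the points and look at the trap.

```bash
python3 - <<'E'
from workcell import *
from h import *
d=optics.camera("top"); s=optics.camera("scene")
for n,ut,us,z in [("fan",(342.8,197.2),(304.5,231.3),.062),("start",(466.2,215.7),(168.8,228.3),.128),("purge",(245,187),(398.8,182),.157)]:
    print(n,atz(d,ut,z).round(4),atz(s,us,z).round(4))
print(atz(d,(310+127/4,150+212/4),.068),atz(d,(310+149/4,150+92/4),.05))
print("yaw",[(atz(d,(310+a/4,150+b/4),z)).round(4) for a,b,z in [(100,66,.046),(318,112,.046),(66,215,.046),(284,262,.046)]])
a=cv2.resize(d["img"][160:220,210:290],None,fx=8,fy=8,interpolation=cv2.INTER_CUBIC)
b=cv2.resize(s["img"][165:255,360:430],None,fx=6,fy=6,interpolation=cv2.INTER_CUBIC)
cv2.imwrite("pics/ct2.png",a);cv2.imwrite("pics/cs2.png",b)
E
```

```text
fan [0.5768 0.0287 0.062 ] [0.5793 0.0285 0.062 ]
start [ 0.5218 -0.2671  0.128 ] [ 0.5398 -0.2646  0.128 ]
purge [0.5961 0.2632 0.157 ] [0.6018 0.2641 0.157 ]
[0.56148177 0.03173657 0.068     ] [0.64058426 0.01585599 0.05      ]
yaw [array([0.6586, 0.0473, 0.046 ]), array([ 0.6264, -0.0936,  0.046 ]), array([0.5618, 0.0707, 0.046 ]), array([ 0.5294, -0.0695,  0.046 ])]
```

View pics/ct2.png

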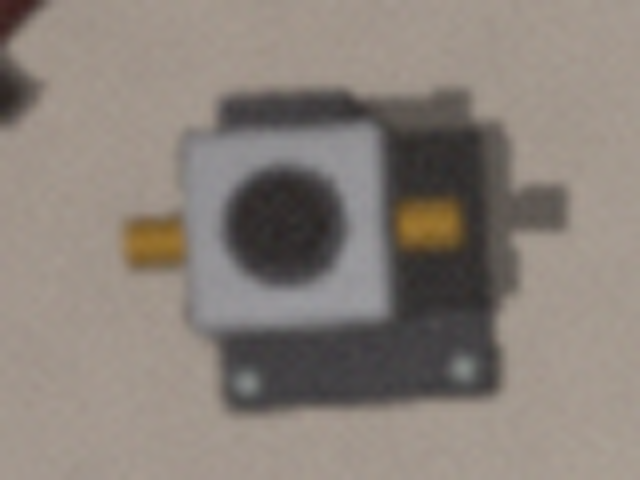

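View pics/cs2.png

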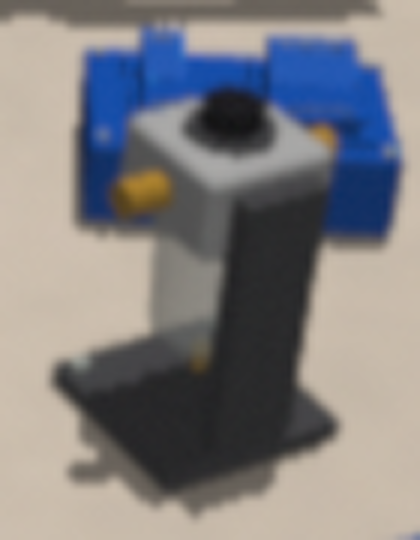

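Trap button is at top-view px (245.6,188) and scene px (399,182). Now I'll plan the moves in tool axes.

```bash
cat > plan.py <<'E'
from workcell import *
from h import *
import sys
s=sensors.sense(); M=R.from_rotvec(s["tool_rot"]).as_matrix()
print("t",s["t"],"tcp",s["tcp_pos"].round(4),"F",s["ft_force"].round(2),"w",round(s["width"],4),"q",s["joints"].round(2))
print("tool axes cols x",M[:,0].round(3),"y",M[:,1].round(3),"z",M[:,2].round(3))
for a in sys.argv[1:]:
    T=np.array(eval(a)); print(T,"shift cm",(M.T@(T-s["tcp_pos"])*100).round(2))
E
python3 plan.py "[.579,.028,.2]"
python3 - <<'E'
from workcell import *
from h import *
d=optics.camera("top"); s=optics.camera("scene")
print("purge",atz(d,(245.6,188.1),.157),atz(s,(399.3,182.3),.157))
C=np.mean([atz(d,(310+a/4,150+b/4),.11) for a,b in [(500,130),(665,95),(715,318),(550,352)]],0);print(C)
print("handle ends",[atz(d,(310+a/4,150+b/4),.137).round(4) for a,b in [(525,150),(663,120)]])
print(r.grasp_offset)
E
```

```text
t 1.6 tcp [0.1808 0.6243 0.2313] F [ 0.61 -0.19 -0.26] w 0.0855 q [ 1.21  0.12  1.65 -0.    1.37 -0.08]
tool axes cols x [-0.961  0.278 -0.   ] y [ 0.278  0.961 -0.   ] z [-0. -0. -1.]
[0.579 0.028 0.2  ] shift cm [-54.83 -46.21   3.13]
purge [0.59347481 0.26177837 0.157     ] [0.6034538  0.26444123 0.157     ]
[ 0.54706428 -0.26203407  0.11      ]
handle ends [array([ 0.5902, -0.2071,  0.137 ]), array([ 0.6071, -0.2907,  0.137 ])]
0.0187
```

Emit:
{"fn": "move_arm", "kwargs": {"commands": [[[-2.9,-2.5,0],[0,0,0],1],[[-2.9,-2.5,0],[0,0,0],1],[[-2.9,-2.5,0],[0,0,0],1],[[-2.9,-2.5,0],[0,0,0],1],[[-2.9,-2.5,0],[0,0,0],1],[[-2.9,-2.5,0],[0,0,0],1],[[-2.9,-2.5,0],[0,0,0],1],[[-2.9,-2.5,0],[0,0,0],1],[[-2.9,-2.5,0],[0,0,0],1],[[-2.9,-2.5,0],[0,0,0],1],[[-2.9,-2.5,0],[0,0,0],1],[[-2.9,-2.5,0],[0,0,0],1]], "squeeze": 20}}

```text
t: 2.7
tcp_pos: [0.4386, 0.2298, 0.2314]
tool_rot: [0.418, 3.11, 0.008]
ft_force: [-0.0, 1.3, 0.4]
width: 0.0001
```

```bash
python3 plan.py "[.579,.028,.2]"
```

```text
t 2.7 tcp [0.4386 0.2298 0.2314] F [-0.05  1.27  0.36] w 0.0001 q [ 0.37 -0.23  1.99  0.    1.38 -0.93]
tool axes cols x [-0.965  0.264 -0.003] y [0.264 0.965 0.006] z [ 0.004  0.005 -1.   ]
[0.579 0.028 0.2  ] shift cm [-18.86 -15.78   3.11]
```

Emit:
{"fn": "move_arm", "kwargs": {"commands": [[[-2.9,-2.5,0],[0,0,0],1],[[-2.9,-2.5,0],[0,0,0],1],[[-2.9,-2.5,0],[0,0,0],1],[[-2.9,-2.5,0],[0,0,0],1],[[-2.9,-2.5,0.5],[0,0,0],1],[[-2.0,-1.5,1],[0,0,0],1],[[-1.0,-0.8,1.5],[0,0,0],1],[[0,0,0],[0,0,0],1]]}}

```text
t: 3.37
tcp_pos: [0.5774, 0.0229, 0.2042]
tool_rot: [0.431, 3.098, 0.009]
ft_force: [-1.3, 1.2, -1.0]
width: -0.0003
```

```bash
cat > look.py <<'E'
from workcell import *
from h import *
import sys
s=sensors.sense(); d=optics.camera("wrist"); M=np.array(d["mount"])
Rt=R.from_rotvec(s["tool_rot"]).as_matrix()
# tool axes: try both
d["origin"]=s["tcp_pos"]+Rt@M[:3,3]; d["attitude"]=R.from_matrix(Rt@M[:3,:3]).as_rotvec()
cv2.imwrite(f"pics/{sys.argv[1]}.png",d["img"]); print("cam",d["origin"].round(3))
for a in sys.argv[2:]:
    q,z=a.split("="); 
    for m in finder.mark_of("wrist",q)[:3]: print(q,round(m["p"],2),np.round(m["uv"],1),atz(d,m["uv"],float(z)).round(4))
import pickle; pickle.dump(d,open("pics/w.pkl","wb"))
E
python3 plan.py "[.579,.028,.075]"; python3 look.py w1 fan_rocker_press=.064 switch_box=0
```

```text
t 3.3667 tcp [0.5774 0.0229 0.2042] F [-1.31  1.2  -0.99] w -0.0003 q [-0.06 -0.02  1.85  0.01  1.3  -1.35]
tool axes cols x [-0.962  0.273 -0.013] y [0.273 0.962 0.008] z [ 0.014  0.004 -1.   ]
[0.579 0.028 0.075] shift cm [ 0.15  0.43 12.92]
cam [0.5   0.043 0.346]
fan_rocker_press 0.83 [323.9 190.6] [0.5848 0.0277 0.064 ]
switch_box 0.67 [294.6 195.5] [ 0.6004 -0.0107  0.    ]
switch_box 0.15 [404.5  75.4] [0.5057 0.139  0.    ]
```

View pics/w1.png

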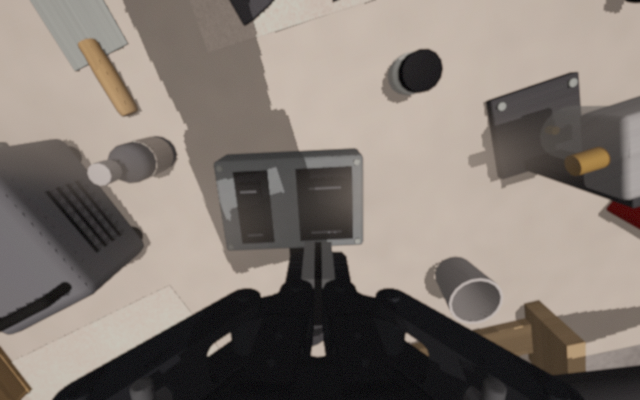

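The wrist view shows the grey box with its wide rocker at px (300–352, 168–242). The estimates agree on (0.580, 0.028), so I'm descending.

Emit:
{"fn": "move_arm", "kwargs": {"commands": [[[0.1,0.4,3],[0,0,0],1],[[0,0.1,3.5],[0,0,0],1],[[0,0,3.5],[0,0,0],1],[[0,0,2],[0,0,0],1],[[0,0,0.5],[0,0,0],1],[[0,0,0],[0,0,0],1]]}}

```text
t: 4.02
tcp_pos: [0.5846, 0.0392, 0.0902]
tool_rot: [0.408, 3.079, 0.017]
ft_force: [-0.8, -0.0, -0.1]
width: 0.0
```

```bash
python3 plan.py "[.579,.028,.075]" "[.579,.028,.057]"
```

```text
t 4.0167 tcp [0.5846 0.0392 0.0902] F [-0.84 -0.   -0.11] w 0.0 q [-0.03  0.09  1.94  0.01  1.08 -1.34]
tool axes cols x [-0.965  0.261 -0.034] y [0.26  0.965 0.016] z [ 0.037  0.006 -0.999]
[0.579 0.028 0.075] shift cm [ 0.3  -1.25  1.49]
[0.579 0.028 0.057] shift cm [ 0.36 -1.28  3.29]
```

Emit:
{"fn": "move_arm", "kwargs": {"commands": [[[0.3,-1.2,0],[0.015,0.035,0],1],[[0,0,0],[0,0,0],1],[[0,0,0],[0,0,0],1]]}}

```text
t: 4.27
tcp_pos: [0.5799, 0.0309, 0.0947]
tool_rot: [0.406, 3.111, 0.003]
ft_force: [0.3, -0.7, -0.1]
width: 0.0
```

```bash
python3 plan.py "[.579,.028,.075]" "[.579,.028,.057]"
```

```text
t 4.2667 tcp [0.5799 0.0309 0.0947] F [ 0.31 -0.65 -0.05] w 0.0 q [-0.04  0.09  1.92  0.    1.12 -1.35]
tool axes cols x [-0.966  0.257 -0.004] y [0.257 0.966 0.002] z [ 0.004  0.001 -1.   ]
[0.579 0.028 0.075] shift cm [ 0.02 -0.31  1.97]
[0.579 0.028 0.057] shift cm [ 0.03 -0.32  3.77]
```

Emit:
{"fn": "move_arm", "kwargs": {"commands": [[[0,-0.3,1],[0,0,0],1],[[0,0,1],[0,0,0],1],[[0,0,0.3],[0,0,0],1],[[0,0,0],[0,0,0],1]]}}

```text
t: 4.6
tcp_pos: [0.5826, 0.029, 0.075]
tool_rot: [0.404, 3.1, 0.006]
ft_force: [0.9, 0.5, -0.2]
width: -0.0003
```

```bash
python3 plan.py "[.579,.028,.057]"; python3 look.py w2
```

```text
t 4.6 tcp [0.5826 0.029  0.075 ] F [ 0.87  0.46 -0.23] w -0.0003 q [-0.04  0.12  1.94  0.    1.07 -1.36]
tool axes cols x [-0.967  0.256 -0.015] y [0.256 0.967 0.005] z [ 0.015  0.002 -1.   ]
[0.579 0.028 0.057] shift cm [ 0.35 -0.2   1.79]
cam [0.505 0.048 0.216]
```

View pics/w2.png

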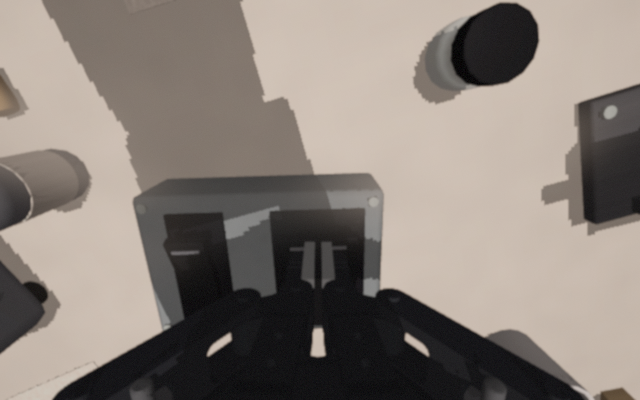

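The fingertips (px 318,245) are centred over the raised half, which spans columns 270–365. I'm pressing in small steps.

Emit:
{"fn": "move_arm", "kwargs": {"commands": [[[0.4,0,0.4],[0,0.015,0],1],[[0,0,0.5],[0,0,0],1],[[0,0,0.4],[0,0,0],1],[[0,0,0.3],[0,0,0],1]]}}

```text
t: 4.98
tcp_pos: [0.5782, 0.0305, 0.0586]
tool_rot: [-0.405, -3.113, -0.009]
ft_force: [-2.6, -0.0, 3.4]
width: -0.0002
```

```bash
python3 plan.py "[.579,.028,.057]"
```

```text
t 4.9833 tcp [0.5782 0.0305 0.0586] F [-2.65 -0.03  3.39] w -0.0002 q [-0.04  0.14  1.94  0.01  1.06 -1.36]
tool axes cols x [-0.967  0.256  0.003] y [0.256 0.967 0.006] z [-0.002  0.006 -1.   ]
[0.579 0.028 0.057] shift cm [-0.15 -0.22  0.16]
```

Emit:
{"fn": "move_arm", "kwargs": {"commands": [[[0,0,0.25],[0,0,0],1],[[0,0,0.2],[0,0,0],1],[[0,0,0.2],[0,0,0],1]]}}

```text
t: 5.23
tcp_pos: [0.5781, 0.0306, 0.0567]
tool_rot: [-0.404, -3.109, -0.008]
ft_force: [-8.7, -0.3, 15.5]
width: 0.0002
```

```bash
python3 plan.py "[.579,.028,.057]"
```

```text
t 5.2333 tcp [0.5781 0.0306 0.0567] F [-8.68 -0.3  15.49] w 0.0002 q [-0.04  0.14  1.94  0.01  1.06 -1.36]
tool axes cols x [-0.967  0.256  0.007] y [0.256 0.967 0.004] z [-0.006  0.006 -1.   ]
[0.579 0.028 0.057] shift cm [-0.16 -0.23 -0.03]
```

The force has jumped to 15 N at z = 0.0567, so the rocker is at its stop. I'll hold briefly and lift.

Emit:
{"fn": "move_arm", "kwargs": {"commands": [[[0,0,0],[0,0,0],1],[[0,0,0.1],[0,0,0],1],[[0,0,0],[0,0,0],1],[[0,0,-1.5],[0,0,0],1],[[0,0,-3],[0,0,0],1],[[0,0,-3.5],[0,0,0],1],[[0,0,-3.5],[0,0,0],1],[[0,0,-3.5],[0,0,0],1],[[0,0,0],[0,0,0],1]]}}

```text
t: 5.98
tcp_pos: [0.577, 0.0294, 0.2045]
tool_rot: [-0.403, -3.101, -0.006]
ft_force: [1.2, 0.3, 1.4]
width: 0.0
```

```bash
python3 plan.py "[.527,-.266,.2]"; python3 look.py w3; python3 - <<'E'
from workcell import *
from h import *
d=optics.camera("scene"); cv2.imwrite("pics/s3.png",cv2.resize(d["img"][200:300,230:350],None,fx=5,fy=5,interpolation=cv2.INTER_CUBIC))
E
```

```text
t 5.9833 tcp [0.577  0.0294 0.2045] F [1.25 0.25 1.43] w 0.0 q [-0.04 -0.01  1.83  0.01  1.33 -1.36]
tool axes cols x [-0.967  0.256  0.015] y [0.256 0.967 0.002] z [-0.014  0.006 -1.   ]
[ 0.527 -0.266  0.2  ] shift cm [ -2.73 -29.84   0.34]
cam [0.503 0.048 0.348]
```

View pics/w3.png

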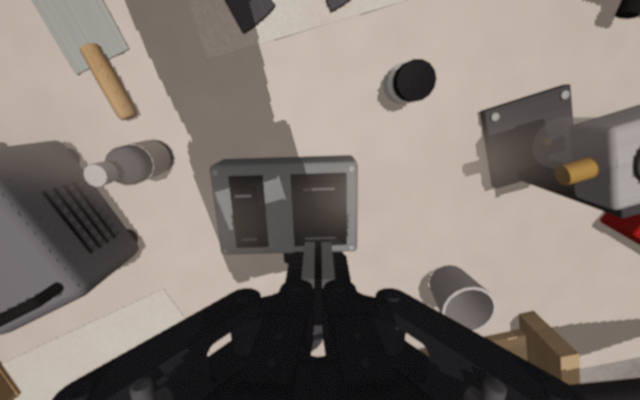

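View pics/s3.png

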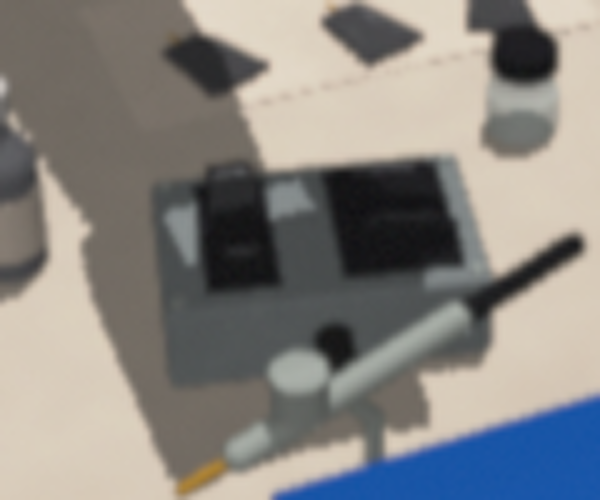

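The fan rocker has flipped: its back half is level, while the lamp rocker's back is still up at px (235,185). The box hasn't moved. Next is the compressor.

Emit:
{"fn": "move_arm", "kwargs": {"commands": [[[-0.3,-3.4,0],[0,-0.014,0],1],[[-0.3,-3.4,0],[0,0,0],1],[[-0.3,-3.4,0],[0,0,0],1],[[-0.3,-3.4,0],[0,0,0],1],[[-0.3,-3.4,0],[0,0,0],1],[[-0.3,-3.4,0],[0,0,0],1],[[-0.3,-3.4,0],[0,0,0],1],[[-0.3,-2.5,0],[0,0,0],1],[[0,-1,0],[0,0,0],1],[[0,0,0],[0,0,0],1],[[0,0,0],[0,0,0],1]]}}

```text
t: 7.0
tcp_pos: [0.5153, -0.2464, 0.1693]
tool_rot: [-0.393, -3.073, -0.019]
ft_force: [0.9, 0.4, -0.6]
width: 0.0001
```

```bash
python3 plan.py "[.527,-.266,.2]"; python3 look.py w4 start_top=.128 
```

```text
t 7.0 tcp [ 0.5153 -0.2464  0.1693] F [ 0.94  0.45 -0.65] w 0.0001 q [-0.54  0.03  1.86 -0.01  1.3  -1.85]
tool axes cols x [-0.967  0.252  0.045] y [0.252 0.968 0.007] z [-0.042  0.018 -0.999]
[ 0.527 -0.266  0.2  ] shift cm [-1.48 -1.58 -3.15]
cam [ 0.445 -0.23   0.315]
start_top 0.76 [289.8 247.7] [ 0.5226 -0.2674  0.128 ]
```

View pics/w4.png

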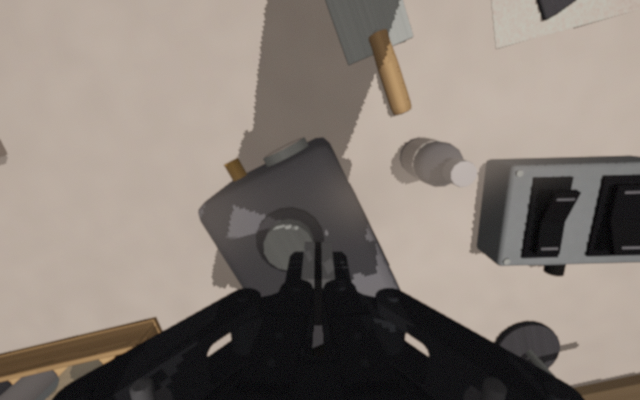

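The plunger disc is at px (288,246), giving (0.5226, -0.2674), which matches the top camera. I'll align and straighten the tool.

Emit:
{"fn": "move_arm", "kwargs": {"commands": [[[-0.7,-0.9,0],[0.007,-0.045,0],1],[[-0.7,-0.9,0],[0,0,0],1],[[0,0,0],[0,0,0],1],[[0,0,0],[0,0,0],1]]}}

```text
t: 7.43
tcp_pos: [0.5267, -0.2621, 0.1689]
tool_rot: [0.385, 3.117, 0.002]
ft_force: [0.2, -0.7, 0.4]
width: -0.0003
```

```bash
python3 plan.py "[.524,-.267,.135]"; python3 look.py w5 start_top=.128 
```

```text
t 7.4333 tcp [ 0.5267 -0.2621  0.1689] F [ 0.2  -0.66  0.44] w -0.0003 q [-0.55  0.04  1.85  0.    1.25 -1.88]
tool axes cols x [-0.97   0.243 -0.   ] y [0.243 0.97  0.001] z [ 0.001  0.001 -1.   ]
[ 0.524 -0.267  0.135] shift cm [ 0.14 -0.55  3.39]
cam [ 0.45  -0.244  0.311]
start_top 0.57 [309.2 222.3] [ 0.5216 -0.2668  0.128 ]
```

View pics/w5.png

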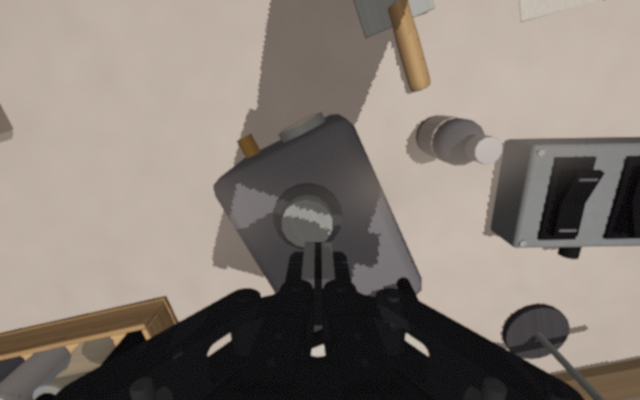

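Fine adjustment: 0.3 and -0.6 cm, then descend to just above.

Emit:
{"fn": "move_arm", "kwargs": {"commands": [[[0.3,-0.6,1],[0,0,0],1],[[0,0,1.2],[0,0,0],1],[[0,0,0.8],[0,0,0],1],[[0,0,0],[0,0,0],1]]}}

```text
t: 7.87
tcp_pos: [0.5223, -0.2667, 0.1365]
tool_rot: [0.383, 3.117, 0.001]
ft_force: [0.5, 1.0, -0.8]
width: 0.0001
```

```bash
python3 plan.py "[.522,-.267,.119]"
```

```text
t 7.8667 tcp [ 0.5223 -0.2667  0.1365] F [ 0.49  0.95 -0.77] w 0.0001 q [-0.56  0.06  1.88  0.    1.2  -1.89]
tool axes cols x [-0.97   0.242 -0.001] y [0.242 0.97  0.001] z [ 0.001  0.001 -1.   ]
[ 0.522 -0.267  0.119] shift cm [ 0.03 -0.03  1.75]
```

Emit:
{"fn": "move_arm", "kwargs": {"commands": [[[0,0,0.6],[0,0,0],1],[[0,0,0.5],[0,0,0],1],[[0,0,0.4],[0,0,0],1],[[0,0,0.4],[0,0,0],1]]}}

```text
t: 8.2
tcp_pos: [0.5222, -0.2668, 0.1187]
tool_rot: [-0.383, -3.117, -0.003]
ft_force: [-13.1, 7.4, 33.0]
width: -0.0004
```

```bash
python3 plan.py "[.522,-.267,.119]"
```

```text
t 8.2 tcp [ 0.5222 -0.2668  0.1187] F [-13.12   7.37  32.96] w -0.0004 q [-0.56  0.08  1.89  0.    1.17 -1.89]
tool axes cols x [-0.97   0.242  0.001] y [0.242 0.97  0.001] z [-0.001  0.002 -1.   ]
[ 0.522 -0.267  0.119] shift cm [ 0.01 -0.02 -0.03]
```

Plunger bottomed at z = 0.1187 with 33 N. I'll ease off, hold briefly and lift.

Emit:
{"fn": "move_arm", "kwargs": {"commands": [[[0,0,0.02],[0,0,0],1],[[0,0,0.02],[0,0,0],1],[[0,0,0],[0,0,0],1],[[0,0,-1.5],[0,0,0],1],[[0,0,-3],[0,0,0],1],[[0,0,-3],[0,0,0],1],[[0,0,-2],[0,0,0],1],[[0,0,0],[0,0,0],1]]}}

```text
t: 8.87
tcp_pos: [0.521, -0.2661, 0.2125]
tool_rot: [-0.383, -3.112, -0.007]
ft_force: [0.2, 0.0, 1.4]
width: -0.0
```

```bash
python3 plan.py "[.596,.263,.21]"; python3 look.py w6 start_top=.119; python3 - <<'E'
from workcell import *
from h import *
d=optics.camera("scene"); cv2.imwrite("pics/s6.png",cv2.resize(d["img"][200:310,120:320],None,fx=3.8,fy=3.8,interpolation=cv2.INTER_CUBIC))
E
```

```text
t 8.8667 tcp [ 0.521  -0.2661  0.2125] F [0.19 0.03 1.45] w -0.0 q [-0.56 -0.    1.81  0.    1.34 -1.89]
tool axes cols x [-0.97   0.242  0.007] y [0.242 0.97  0.004] z [-0.006  0.005 -1.   ]
[0.596 0.263 0.21 ] shift cm [ 5.54 53.15  0.48]
cam [ 0.446 -0.248  0.355]
```

View pics/s6.png

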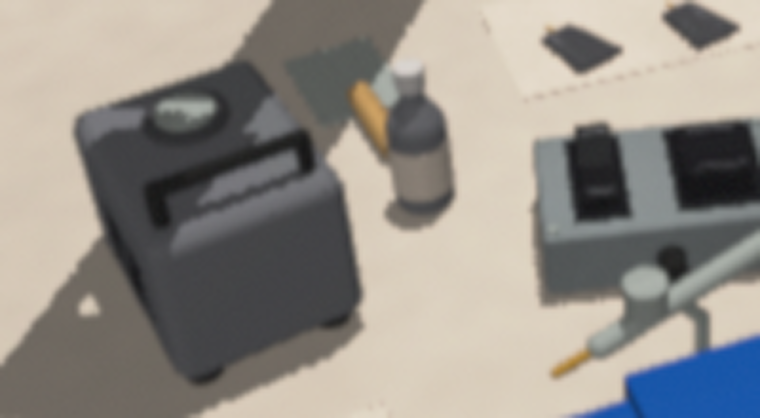

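View pics/w6.png

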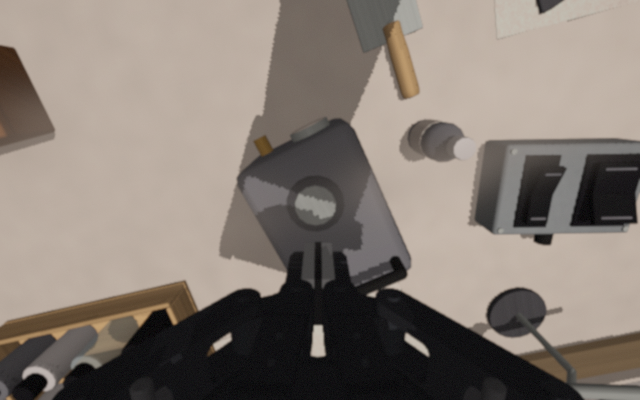

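The plunger now sits low in its collar at scene px (168,230), and the compressor is unmoved. I'm heading to the trap, biased upwards against the sag seen earlier.

Emit:
{"fn": "move_arm", "kwargs": {"commands": [[[0.3,3.2,-0.6],[0,0,0],1],[[0.3,3.2,-0.4],[0,0,0],1],[[0.3,3.2,-0.3],[0,0,0],1],[[0.3,3.2,-0.3],[0,0,0],1],[[0.3,3.2,-0.3],[0,0,0],1],[[0.3,3.2,-0.3],[0,0,0],1],[[0.3,3.2,-0.3],[0,0,0],1],[[0.3,3.2,-0.3],[0,0,0],1],[[0.3,3,-0.3],[0,0,0],1],[[0.3,3,-0.3],[0,0,0],1]]}}

```text
t: 9.85
tcp_pos: [0.5578, 0.0588, 0.2167]
tool_rot: [-0.396, -3.061, -0.018]
ft_force: [0.1, -1.3, 0.8]
width: -0.0
```

```bash
python3 plan.py "[.596,.263,.21]"
```

```text
t 9.85 tcp [0.5578 0.0588 0.2167] F [ 0.08 -1.31  0.75] w -0.0 q [ 0.   -0.03  1.84  0.02  1.39 -1.32]
tool axes cols x [-0.966  0.254  0.056] y [0.255 0.967 0.005] z [-0.053  0.019 -0.998]
[0.596 0.263 0.21 ] shift cm [ 1.46 20.72  0.85]
```

Emit:
{"fn": "move_arm", "kwargs": {"commands": [[[0,3,-0.3],[0.005,-0.055,0],1],[[0.2,3,-0.2],[0,0,0],1],[[0.2,3,-0.2],[0,0,0],1],[[0.2,3,-0.2],[0,0,0],1],[[0.2,2.5,-0.1],[0,0,0],1],[[0.2,2,0],[0,0,0],1],[[0,0.5,0],[0,0,0],1],[[0,0,0],[0,0,0],1],[[0,0,0],[0,0,0],1]]}}

```text
t: 10.6
tcp_pos: [0.5819, 0.2383, 0.2016]
tool_rot: [-0.386, -3.087, 0.018]
ft_force: [0.1, 0.2, 0.2]
width: -0.0003
```

```bash
python3 plan.py "[.596,.263,.21]";python3 look.py w7 purge_top=.157
```

```text
t 10.6 tcp [0.5819 0.2383 0.2016] F [0.06 0.21 0.19] w -0.0003 q [ 0.3   0.12  1.71  0.    1.35 -1.02]
tool axes cols x [-0.969  0.247  0.029] y [ 0.246  0.969 -0.015] z [-0.032 -0.008 -0.999]
[0.596 0.263 0.21 ] shift cm [-0.73  2.72 -0.9 ]
cam [0.51  0.258 0.346]
purge_top 0.94 [360.7 234.9] [0.5937 0.2636 0.157 ]
```

View pics/w7.png

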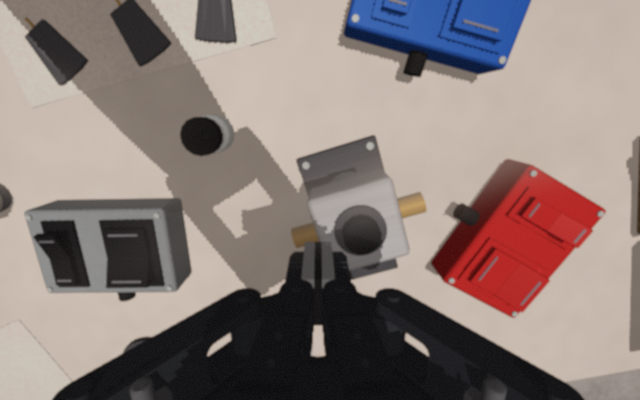

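Button at px (361,234) → (0.594, 0.263), which agrees with the top camera.

Emit:
{"fn": "move_arm", "kwargs": {"commands": [[[-0.3,1.4,0],[-0.016,-0.03,0],1],[[-0.3,1.3,0],[0,0,0],1],[[0,0,0],[0,0,0],1],[[0,0,0],[0,0,0],1]]}}

```text
t: 11.03
tcp_pos: [0.5954, 0.2586, 0.2015]
tool_rot: [0.401, 3.115, -0.001]
ft_force: [0.9, 0.2, 0.4]
width: -0.0003
```

```bash
python3 plan.py "[.594,.263,.165]";python3 look.py w8 purge_top=.157
```

```text
t 11.0333 tcp [0.5954 0.2586 0.2015] F [0.92 0.22 0.45] w -0.0003 q [ 0.33  0.14  1.68 -0.    1.32 -0.99]
tool axes cols x [-0.967  0.253 -0.001] y [ 0.253  0.967 -0.001] z [ 0.001 -0.001 -1.   ]
[0.594 0.263 0.165] shift cm [0.25 0.4  3.65]
cam [0.519 0.278 0.344]
purge_top 0.97 [327.3 219.8] [0.593  0.2652 0.157 ]
```

View pics/w8.png

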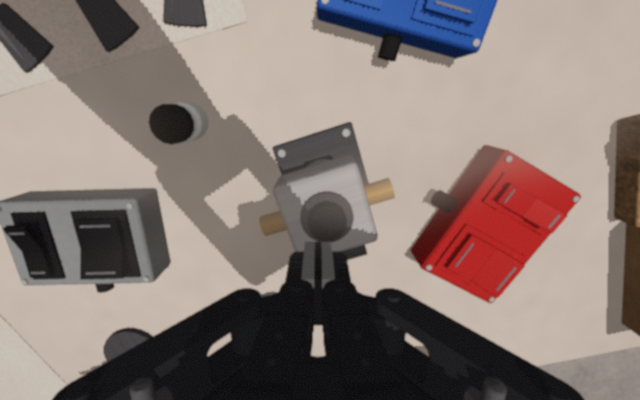

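Emit:
{"fn": "move_arm", "kwargs": {"commands": [[[0.3,0.5,1.2],[0,0,0],1],[[0,0,1.3],[0,0,0],1],[[0,0,0.8],[0,0,0],1],[[0,0,0],[0,0,0],1]]}}

```text
t: 11.47
tcp_pos: [0.5937, 0.2635, 0.1658]
tool_rot: [0.403, 3.114, -0.001]
ft_force: [0.0, -0.3, -0.2]
width: -0.0001
```

```bash
python3 plan.py "[.5935,.264,.150]"; python3 look.py w9
```

```text
t 11.4667 tcp [0.5937 0.2635 0.1658] F [ 0.03 -0.27 -0.23] w -0.0001 q [ 0.34  0.17  1.71 -0.    1.26 -0.98]
tool axes cols x [-0.967  0.255 -0.002] y [ 0.255  0.967 -0.001] z [ 0.001 -0.001 -1.   ]
[0.5935 0.264  0.15  ] shift cm [0.04 0.05 1.58]
cam [0.518 0.283 0.308]
```

View pics/w9.png

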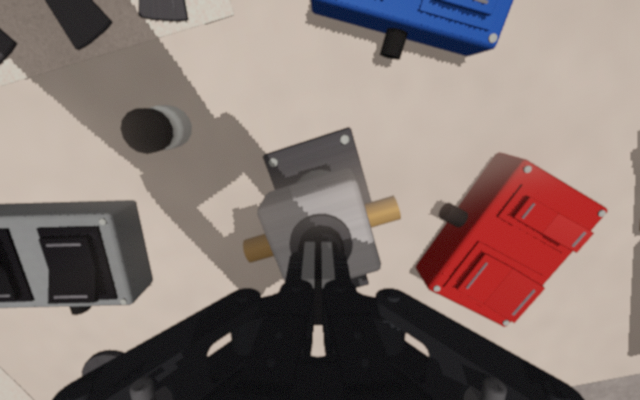

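The fingertips are centred over the button at px (320,240). Pressing now.

Emit:
{"fn": "move_arm", "kwargs": {"commands": [[[0,0,0.5],[0,0,0],1],[[0,0,0.5],[0,0,0],1],[[0,0,0.4],[0,0,0],1],[[0,0,0.2],[0,0,0],1]]}}

```text
t: 11.85
tcp_pos: [0.5943, 0.2635, 0.1503]
tool_rot: [0.403, 3.113, -0.0]
ft_force: [-2.4, -0.3, 5.4]
width: 0.0002
```

```bash
python3 plan.py "[.5935,.264,.150]"
```

```text
t 11.85 tcp [0.5943 0.2635 0.1503] F [-2.38 -0.29  5.43] w 0.0002 q [ 0.34  0.18  1.72 -0.    1.23 -0.98]
tool axes cols x [-0.967  0.254 -0.003] y [0.254 0.967 0.   ] z [ 0.002 -0.001 -1.   ]
[0.5935 0.264  0.15  ] shift cm [0.09 0.02 0.03]
```

Emit:
{"fn": "move_arm", "kwargs": {"commands": [[[0,0,0.15],[0,0,0],1],[[0,0,0.1],[0,0,0],1],[[0,0,0.1],[0,0,0],1],[[0,0,0.1],[0,0,0],1],[[0,0,0.1],[0,0,0],1],[[0,0,0.1],[0,0,0],1],[[0,0,0.1],[0,0,0],1],[[0,0,0.1],[0,0,0],1]]}}

```text
t: 12.52
tcp_pos: [0.5943, 0.2636, 0.1501]
tool_rot: [0.402, 3.113, -0.001]
ft_force: [-3.4, -1.0, 4.9]
width: 0.0001
```

Emit:
{"fn": "move_arm", "kwargs": {"commands": [[[0,0,0.25],[0,0,0],1],[[0,0,0.25],[0,0,0],1],[[0,0,0.2],[0,0,0],1],[[0,0,0.15],[0,0,0],1]]}}

```text
t: 12.85
tcp_pos: [0.5943, 0.2636, 0.1501]
tool_rot: [0.402, 3.113, -0.002]
ft_force: [-3.5, -1.6, 6.4]
width: -0.0002
```

The force is rising with no further travel, so the button is at its stop. I'll hold for more than 2 s.

Emit:
{"fn": "move_arm", "kwargs": {"commands": [[[0,0,0.2],[0,0,0],1],[[0,0,0.2],[0,0,0],1],[[0,0,0.2],[0,0,0],1],[[0,0,0.2],[0,0,0],1],[[0,0,0.2],[0,0,0],1],[[0,0,0.2],[0,0,0],1],[[0,0,0.2],[0,0,0],1],[[0,0,0.2],[0,0,0],1],[[0,0,0.2],[0,0,0],1],[[0,0,0.2],[0,0,0],1],[[0,0,0.2],[0,0,0],1],[[0,0,0.2],[0,0,0],1]]}}

```text
t: 13.85
tcp_pos: [0.5943, 0.2636, 0.15]
tool_rot: [0.4, 3.112, -0.003]
ft_force: [-6.5, -2.4, 9.9]
width: -0.0
```

Emit:
{"fn": "move_arm", "kwargs": {"commands": [[[0,0,0.2],[0,0,0],1],[[0,0,0.2],[0,0,0],1],[[0,0,0.2],[0,0,0],1],[[0,0,0.2],[0,0,0],1],[[0,0,0.2],[0,0,0],1],[[0,0,0.2],[0,0,0],1],[[0,0,0.2],[0,0,0],1],[[0,0,0.2],[0,0,0],1],[[0,0,0.2],[0,0,0],1],[[0,0,0.2],[0,0,0],1],[[0,0,0.2],[0,0,0],1],[[0,0,0.2],[0,0,0],1]]}}

```text
t: 14.85
tcp_pos: [0.5944, 0.2636, 0.15]
tool_rot: [0.399, 3.112, -0.005]
ft_force: [-7.0, -1.8, 10.5]
width: 0.0
```

Emit:
{"fn": "move_arm", "kwargs": {"commands": [[[0,0,0.2],[0,0,0],1],[[0,0,0.2],[0,0,0],1],[[0,0,0.2],[0,0,0],1],[[0,0,0.2],[0,0,0],1],[[0,0,0.2],[0,0,0],1],[[0,0,0.2],[0,0,0],1],[[0,0,0.2],[0,0,0],1],[[0,0,0.2],[0,0,0],1]]}}

```text
t: 15.52
tcp_pos: [0.5944, 0.2636, 0.15]
tool_rot: [0.398, 3.111, -0.006]
ft_force: [-6.4, -2.3, 10.6]
width: -0.0002
```

Held at the stop for over 2.6 s. I'm lifting clear.

Emit:
{"fn": "move_arm", "kwargs": {"commands": [[[0,0,-1],[0,0,0],1],[[0,0,-2],[0,0,0],1],[[0,0,-3],[0,0,0],1],[[0,0,-3],[0,0,0],1],[[0,0,-2],[0,0,0],1],[[0,0,0],[0,0,0],1],[[0,0,0],[0,0,0],1]]}}

```text
t: 16.1
tcp_pos: [0.5948, 0.2642, 0.2626]
tool_rot: [0.398, 3.109, -0.004]
ft_force: [-0.5, 0.4, -0.2]
width: -0.0001
```

```bash
python3 plan.py; python3 - <<'E'
from workcell import *
from h import *
d=optics.camera("scene"); cv2.imwrite("pics/s9.png",cv2.resize(d["img"][160:310,130:430],None,fx=2.6,fy=2.6,interpolation=cv2.INTER_CUBIC))
t=optics.camera("top"); cv2.imwrite("pics/t9.png",t["img"])
print([(round(x["p"],2),np.round(x["uv"],1)) for x in finder.mark_of("scene","purge_top")])
E
```

```text
t 16.1 tcp [0.5948 0.2642 0.2626] F [-0.47  0.42 -0.22] w -0.0001 q [ 0.34  0.11  1.62 -0.01  1.41 -0.98]
tool axes cols x [-0.968  0.252 -0.008] y [ 0.252  0.968 -0.001] z [ 0.007 -0.003 -1.   ]
[(0.59, array([397.4, 181.5]))]
```

View pics/s9.png

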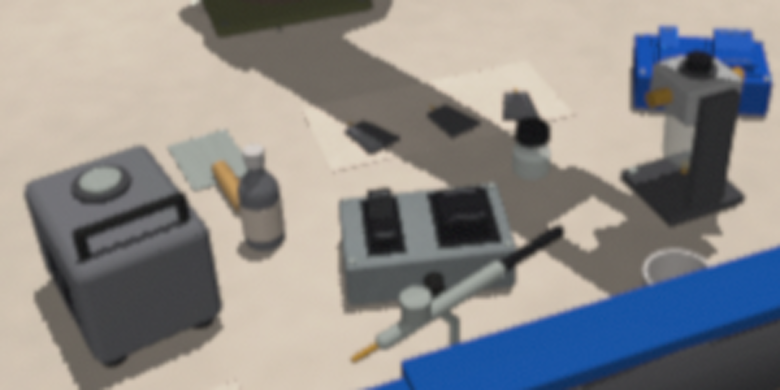

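View pics/t9.png

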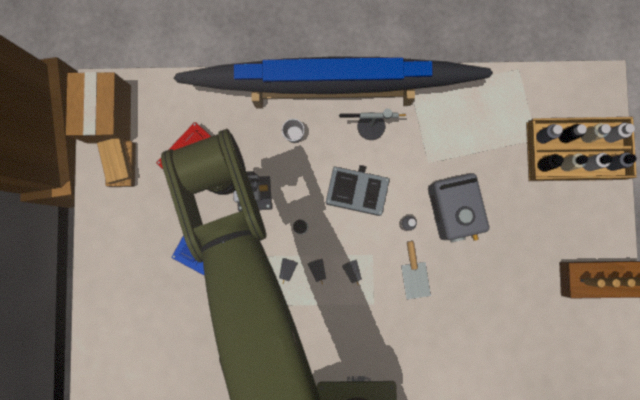

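The scene view shows the button back up (crop px 699,60), the plunger down (101,180), the fan rocker over (465,215) and the lamp rocker unchanged (382,215). Everything is in its starting place and the arm is clear, so I'm handing in.

```bash
python3 -c "
from workcell import *
print(r.finish_job()); print(sensors.sense()['t'])"
```

```text
the job is handed in; nothing more can be done
None
the job is handed in; nothing more can be done
```

The job is handed in, with all three steps done in order; handing in gives no verdict. Up to the last check it took 16 s of the 61 s allowed.

1. **Fan rocker:** I pushed the grey box's wide rocker to its stop (15 N, fingertips at 56.7 mm).
2. **Plunger:** I pressed it to its stop (33 N, 118.7 mm). That is firmer than the 4 N it needs, but the compressor did not visibly move.
3. **Purge button:** I held it at its stop (150 mm, up to about 10 N) for at least 2.6 s, then let it go.

The last scene and top pictures show:
- **Controls:** the fan rocker is over, the plunger is down in its collar, the button is up and the lamp rocker is unchanged.
- **Bench:** the switch box, compressor and bystanders look where they started. I compared them by eye and did not measure them.
- **Arm:** it stands clear, with no meaningful contact force.

One disagreement came up. The scene camera put the plunger about 15 mm farther out than the top and wrist cameras, which agreed with each other. I used their value, and the press landed properly. The arm also drifted up to 35 mm on fast moves, which I corrected before each press.

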